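# Empty the beaker and show its underside to the camera

## Task

Pick up the steel measuring beaker and pour all six hazelnuts out of it into the wooden bowl on the drainer. Then hold the emptied beaker up in the air in front of the little inspection camera, its underside facing the lens squarely and centred on the line of sight, about 12 cm from the lens. Finish while holding it there still; do not touch the camera, and leave the bowl and everything else where they stand.

Things in the scene. Friction and masses are not known exactly. Their poses are not given: they have to be found in the camera images.
- beaker: the open steel measuring beaker without a handle, the only steel cup here, standing upright on the worktop with six hazelnuts in it. 75 mm tall; slightly conical: outside diameter 51 mm at the foot, 64 mm at the rim (58 mm half way up), with a 67 mm wide bead round the rim; wall 2.5 mm, floor 4 mm thick. About 0.12 kg empty. Origin: centre of its underside; z: from foot to mouth.
- beaker_foot (a point): centre of the beaker's flat underside (same point as the beaker's origin)
- beaker_mouth (a point): centre of the beaker's mouth, 75 mm above its underside
- bowl: the plain wooden bowl, standing on the metal drainer (5 mm above the worktop): 160 mm across the rim, 55 mm tall, foot 90 mm across, wall 5 mm, 0.5 kg, loose. Origin: centre of its underside; z up.
- camera: the inspection camera's fixed stand: black round foot 72 mm across, short post and fork, 69 mm tall, bolted down at the back of the worktop. Origin: centre of its underside; its -x axis is the way the camera looks, seen from above (roughly towards the robot).
- camera_head: the camera's head, a grey 44 mm wide block held in the fork. It looks upwards and towards the robot, its axis between about 30 and 60 degrees above the horizontal (differs from run to run). Origin: the pivot, 62 mm above the worktop; +z: the line of sight, out through the lens.
- lens (a point): centre of the lens's front, 30 mm from the head's origin along its z. Mind the room: wall units with bar handles hang above the back of the worktop, from 0.45 m up and from x = 0.62 m back; a wall bounds the worktop on the left at y = 0.42 m.
- nut1: a hazelnut, a ball 17 mm across, 10 g, smooth, rolls easily, loose in the beaker; origin at its centre
- nut2: a hazelnut, a ball 17 mm across, 10 g, smooth, rolls easily, loose in the beaker; origin at its centre
- nut3: a hazelnut, a ball 17 mm across, 10 g, smooth, rolls easily, loose in the beaker; origin at its centre
- nut4: a hazelnut, a ball 17 mm across, 10 g, smooth, rolls easily, loose in the beaker; origin at its centre
- nut5: a hazelnut, a ball 17 mm across, 10 g, smooth, rolls easily, loose in the beaker; origin at its centre
- nut6: a hazelnut, a ball 17 mm across, 10 g, smooth, rolls easily, loose in the beaker; origin at its centre
- mustard_jar: bystander, loose: jar of mustard, round, lid on, 56 mm across, 85 mm tall; origin: centre of its underside
- salt_shaker: bystander, loose: salt shaker with a grey domed top, 44 mm across, 90 mm tall; origin: centre of its underside
- garlic: bystander, loose: bulb of garlic, 56 mm across, 55 mm tall; origin: centre of its underside
- pepper_mill: bystander, loose: dark wooden pepper mill, 58 mm across, 135 mm tall; origin: centre of its underside

How it is judged:
By the outcome, as a careful person would: the job done as asked, in the order asked, and still so for the second after the job is handed in, while the arm keeps its last pose, push and grip.
It also fails if it takes over 54 s, if anything falls off the work surface, if the arm or the gripper's body presses on something with over 40 N, if the wrist force passes 120 N, or if a joint passes its speed limit or range.

## Robot

A 6-joint arm with a two-finger parallel gripper is mounted at the origin on a cart in front of the work surface, level with it; the furniture and walls round the work are solid. World frame = base frame: x ahead of the robot, y to its left, z up, the work surface at z = 0. Lengths are in mm, angles in rad, forces in N, time in s.
With the tool pointing down it reaches from about 300 to 775 mm from the base axis. Payload 14.6 kg.
Tool frame: the origin (TCP) lies on the centre line of the jaws, within the pads' length; the fingertips stand 8 mm ahead of it and the grasp point (between the pads) lies 11 mm behind it; z points along the fingers, y is the line along which they close (so a half turn about z gives the same grasp; the last joint's range is limited). The gripper opens to 94 mm and grips with 3 to 60 N. Pads are 16 mm wide; open, the fingers measure 119 mm over their backs; the gripper's body (75 mm by 177 mm) begins 78 mm behind the grasp point.
Start: joints at [-1.376, 0.3, 1.521, -0, 1.321, -0.067], TCP at [142.344, -531.251, 213.446] pointing down, gripper open.
Joint ranges: [-3.03, 3.03], [-0.79, 2.21], [0.23, 2.52], [-1.04, 4.18], [0, 3.07], [-2.55, 2.55]. Speed limits (rad/s): [2.22, 2.22, 2.57, 3.14, 3.14, 3.14].

## Interface

Orientations are given as [roll, pitch, yaw] about the fixed x, y, z axes, in that order (R = Rz(yaw) Ry(pitch) Rx(roll)).
In Python, from cell import manip gives the robot as it stands.
- The arm moves only by the tool jog_arm, never from a script. Its argument "rows" is one flat list of numbers, 7 for each row, row after row: the shift along the world's x, y, z in cm, then the turn, a rotation vector about the world's x, y, z in rad, then the closure, from 0 (fully open) to 1 (shut). In form: [dx, dy, dz, rx, ry, rz, fingers, dx, dy, dz, rx, ry, rz, fingers, ...]. A call has 1 to 20 rows; each row shifts and turns the commanded pose from where the row before left it; what a row does not reach is not made up. A row lasts 1/12 s, in which the tool goes at most 41.7 mm and 7.16 degrees, less where a joint would pass 70% of its speed; a pose out of reach is approached as far as the arm can. A call with a gripper value outside its range is refused whole. The fingers move at their own pace and stop on an object; "newtons" is the grip in N (left out, the last holds). Time passes only in rows, so rows that do not move let the fingers close. It gives the time, the measured TCP pose, the force, the opening and the grip force at its end, in the units of the state.
- manip.read_state(): the state, without advancing time (a new reading comes with each control period).
- manip.camera(name): name is "side" or "top"; returns (picture, depth): 420x560x3 uint8, blue, green, red; 420x560 float32, mm along the optical axis (not along the pixel's ray), 0 where there is no reading.
- manip.camera_model(name): a dict with "K" (3x3 intrinsics, pixels), "R" (3x3) and "t" (3): a world point X has camera coordinates R X + t. Camera axes: x right, y down, z forward; pixel columns grow to the right and rows downward; lengths in mm; the calibration is good to about 2 mm. A picture is of the moment at which its call begins. camera_model takes no time and is no camera call.
- manip.sign_off(): hands the job in; it is judged then, once.
The state is a dict: "clock": time; "joints": joint angles; "qd": joint speeds; "effort": joint torques, N m; "eef_pos": TCP position; "eef_rot": TCP orientation; "wrist_force": force on the tool from outside, world axes, zero at the start; "moment": the same for the moment, N m; "finger_gap": finger opening in mm; "finger_force": force on a finger pad.
Only numpy, scipy, OpenCV 4.12 (cv2) and the standard library are available. Lean on these libraries where they do the work, as an engineer would, in place of code of your own. Each camera call takes 0.05 s, during which the arm holds its last target. There are 200 camera calls.

## Working session

There is one attempt and no reset: what is moved stays moved. The work goes in short steps, Python scripts to look and compute and a tool call to move; the robot and the scene stay as the last step left them, time stands still between calls to the robot, and variables do not carry over. Pictures are saved under pics/ and viewed, at most 10 in all, crops included, and the job is handed in when it is done.

Besides the shell and the picture viewer there is one more tool, called after ">>>" by a JSON object that holds its "name" and its "arguments", one argument or row to a line. jog_arm: Moves the arm, as the interface text tells. Its arguments: {"type":"object","properties":{"rows":{"type":"array"},"newtons":{"type":"number"}},"required":["rows"]}

```bash
mkdir -p pics; cat > h.py <<'E'
import numpy as np, cv2
from cell import manip
def shot(n,f=None):
    m=manip.camera_model(n); im,d=manip.camera(n)
    if f: cv2.imwrite('pics/'+f,im)
    np.savez('/tmp/'+n+'.npz',im=im,d=d)
    return im,d,np.array(m['K']),np.array(m['R']),np.array(m['t']).ravel()
def load(n):
    z=np.load('/tmp/'+n+'.npz');m=manip.camera_model(n)
    return z['im'],z['d'],np.array(m['K']),np.array(m['R']),np.array(m['t']).ravel()
def cloud(d,K,R,t):
    v,u=np.indices(d.shape)
    P=np.stack([(u-K[0,2])/K[0,0]*d,(v-K[1,2])/K[1,1]*d,d],-1)
    return (P-t)@R
def proj(X,K,R,t):
    c=K@(R@np.array(X,float)+t); return c[:2]/c[2]
E
python3 - <<'E'
from h import *
for n in('side','top'):
    im,d,K,R,t=shot(n,n+'0.png'); print(n,K.round(0).tolist(),(-R.T@t).round(0),R[2].round(2))
s=manip.read_state();print(s)
E
```

```text
side [[401.0, 0.0, 286.0], [0.0, 401.0, 205.0], [0.0, 0.0, 1.0]] [ 303. -682.  570.] [ 0.3   0.78 -0.55]
top [[451.0, 0.0, 279.0], [0.0, 451.0, 203.0], [0.0, 0.0, 1.0]] [ 419.   25. 1135.] [ 0.15  0.01 -0.99]
{'clock': 0.1, 'joints': array([-1.37559088e+00,  3.00411237e-01,  1.52151078e+00, -1.03102846e-05,
        1.32071138e+00, -6.65641753e-02]), 'qd': array([ 0.00184497, -0.00156276, -0.00199199,  0.00041671,  0.00015255,
       -0.00079113]), 'effort': array([-6.61714912e-04, -5.32646334e+01, -3.53284371e+01,  7.09119765e-02,
        2.34872400e-02, -5.99852046e-05]), 'eef_pos': array([ 142.3040789 , -531.03603366,  212.94890421]), 'eef_rot': array([-3.14055355e+00, -5.92600927e-05,  2.61772146e-01]), 'wrist_force': array([-0.33403053,  0.11022059, -0.10657143]), 'moment': array([ 0.02672992, -0.073173  ,  0.01232963]), 'finger_force': 0.0, 'finger_gap': 93.81711714808337}
```

View pics/side0.png

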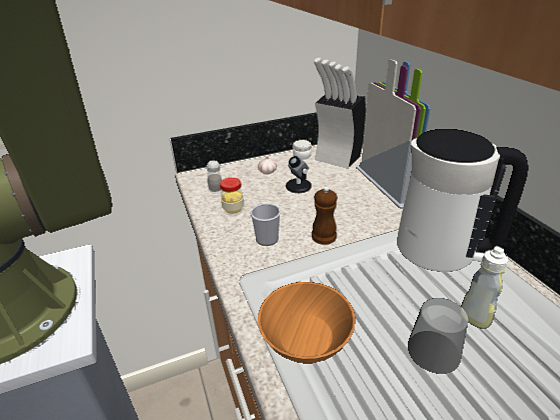

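View pics/top0.png

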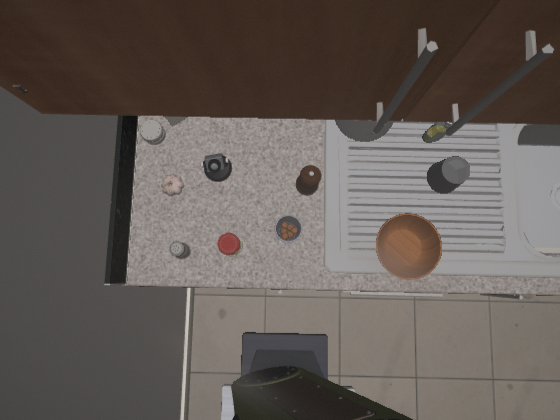

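Side view: beaker at (266,224), bowl at (307,320), camera at (297,172), mill at (325,215). Top view: beaker with nuts at (288,229), bowl (409,246), camera (217,168). Next I measure them and take an enlarged crop of the camera.

```bash
python3 - <<'E'
from h import *
a=load('top');b=load('side')
def plane(u,v,z,c):
    _,_,K,R,t=c; C=-R.T@t; r=R.T@np.linalg.solve(K,[u,v,1.]); return (C+r*(z-C[2])/r[2]).round(0)
im,d,K,R,t=a; P=cloud(d,K,R,t)
Q=cloud(b[1],*b[2:])
for n,u,v,z in [('beaker',288,229,75),('bowl',409,246,60),('cam',217,168,8),('mill',311,175,130),('jar',229,244,85),('salt',177,249,90),('garlic',172,185,50)]:
    print(n,plane(u,v,z,a), P[v,u].round(0))
for n,c,zl,r in [('beaker',plane(288,229,75,a),(68,85),45),('bowl',plane(409,246,60,a),(52,70),95)]:
  for nm,X in(('top',P),('side',Q)):
    p=X.reshape(-1,3); m=(np.hypot(p[:,0]-c[0],p[:,1]-c[1])<r)&(p[:,2]>zl[0])&(p[:,2]<zl[1]); p=p[m]
    (x,y),rr=cv2.minEnclosingCircle(p[:,:2].astype(np.float32)); print(n,nm,len(p),x,y,rr,np.percentile(p[:,2],[5,50,95]))
# top image beaker rim by ellipse of non-worktop
c=plane(217,168,8,a)
for nm,X in(('top',P),('side',Q)):
  p=X.reshape(-1,3); m=(np.hypot(p[:,0]-c[0],p[:,1]-c[1])<60)&(p[:,2]>4); p=p[m]
  for z in range(4,110,8):
    q=p[(p[:,2]>=z)&(p[:,2]<z+8)]
    if len(q): print(nm,z,len(q),q.mean(0).round(0),q.min(0).round(0),q.max(0).round(0))
A=cv2.resize(a[0][138:198,182:252],None,fx=8,fy=8,interpolation=2);B=cv2.resize(b[0][145:200,270:325],None,fx=9,fy=9,interpolation=2)
B=cv2.resize(B,(400,480));A=cv2.resize(A,(400,343));o=np.zeros((480,800,3),np.uint8);o[:,400:]=B;o[:343,:400]=A;cv2.imwrite('pics/cam.png',o)
E
```

```text
beaker [523.   9.  75.] [529.   8.  13.]
bowl [ 490. -280.   60.] [ 494. -294.    9.]
cam [682. 193.   8.] [665. 182.  81.]
mill [642. -40. 130.] [641. -40. 132.]
jar [484. 146.  85.] [484. 146.  85.]
salt [469. 265.  90.] [469. 266.  86.]
garlic [627. 295.  50.] [627. 296.  47.]
beaker top 165 524.7874145507812 8.868794441223145 33.35799026489258 [70.66254644 74.714491   78.06244906]
beaker side 227 523.5835571289062 8.722731590270996 35.37295913696289 [68.49347882 73.96135799 76.74347914]
bowl top 624 491.0199279785156 -278.6877746582031 79.7234115600586 [52.73921583 57.60133182 61.89644018]
bowl side 1227 491.7281799316406 -278.9685363769531 80.39703369140625 [52.82291227 58.05621095 60.18043215]
top 4 246 [670. 186.   8.] [633. 143.   4.] [735. 248.  12.]
top 12 26 [668. 185.  13.] [655. 164.  12.] [687. 210.  16.]
top 28 2 [684. 167.  35.] [681. 164.  34.] [686. 169.  35.]
top 36 6 [682. 176.  39.] [672. 164.  37.] [690. 216.  41.]
top 44 2 [678. 193.  50.] [671. 170.  49.] [685. 217.  51.]
top 52 7 [682. 187.  56.] [673. 160.  53.] [696. 216.  60.]
top 60 73 [683. 191.  65.] [6
[... 318 characters left out ...]
4.] [719. 221.  12.]
side 12 38 [684. 185.  14.] [663. 168.  12.] [703. 201.  19.]
side 20 9 [682. 185.  25.] [677. 183.  21.] [687. 187.  28.]
side 28 16 [681. 187.  34.] [673. 162.  28.] [697. 216.  36.]
side 36 32 [682. 181.  39.] [672. 160.  36.] [695. 216.  44.]
side 44 21 [683. 171.  48.] [669. 163.  44.] [696. 194.  51.]
side 52 30 [679. 170.  56.] [662. 159.  52.] [702. 197.  59.]
side 60 62 [678. 173.  64.] [659. 156.  60.] [706. 207.  68.]
side 68 58 [680. 172.  71.] [660. 159.  68.] [702. 183.  76.]
side 76 70 [674. 180.  80.] [655. 168.  76.] [698. 200.  84.]
side 84 47 [673. 187.  88.] [664. 173.  84.] [690. 202.  92.]
side 92 7 [678. 191.  93.] [675. 186.  92.] [682. 197.  94.]
```

View pics/cam.png

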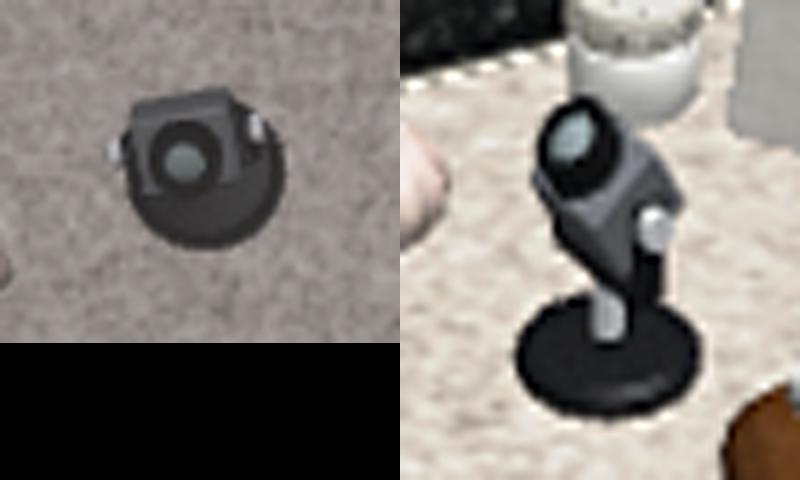

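The crop shows the lens glass at about (186,163) of the top-view crop and (572,138) of the side-view crop, with white pivot knobs at (116,150), (257,126) and (655,228). Now I work out the line of sight.

```bash
python3 - <<'E'
from h import *
a=load('top');b=load('side')
hsv=cv2.cvtColor(a[0],cv2.COLOR_BGR2GRAY)
print(hsv[150:184,198:236:1][::2].tolist() and '')
for r in range(150,184): print(r,' '.join('%3d'%x for x in hsv[r,198:236]))
g=cv2.cvtColor(b[0],cv2.COLOR_BGR2GRAY); print('side cols 282..')
for r in range(153,195): print(r,' '.join('%3d'%x for x in g[r,282:314]))
P=cloud(a[1],*a[2:]); print('z top 200..')
for r in range(150,174): print(r,' '.join('%3d'%x for x in P[r,200:230,2]))
Q=cloud(b[1],*b[2:]); print('z side 284')
for r in range(153,180): print(r,' '.join('%3d'%x for x in Q[r,284:308,2]))
E
```

```text
150 155 146 145 151 146 149 140 133 145 151 143 140 155 157 154 147 142 141 152 159 152 140 141 147 149 145 135 132 139 151 148 142 140 150 146 145 152 150
151 156 150 145 141 142 142 139 135 141 144 141 139 150 155 150 145 142 144 152 157 153 143 146 147 143 142 136 133 139 152 150 146 143 148 146 148 150 151
152 149 148 144 142 142 143 142 141 137 136 134 135 147 149 141 138 144 149 154 151 145 142 143 140 137 136 133 135 142 153 156 151 141 139 141 142 142 142
153 144 147 146 145 147 146 146 145 143 137 132 135 146 144 131 127 139 143 144 123 106 106 103  99 126 126 121 126 136 140 148 145 136 131 133 132 136 147
154 148 150 145 145 150 150 144 145 153 145 143 139 133 129 117 105 104  88  79  79  79  80  79  79  95 132 136 137 140 145 146 138 129 128 133 135 135 143
155 149 151 148 148 150 154 143 133 119 109 107  91  78  78  79  79  79  81  80  80  81  81  82  77  62 106 133 140 146 152 146 141 133 128 134 133 133 137
156 144 146 141 143 148 149 138  96  80  81  80  78  80  80  79  81  81  82  87  87  87  91  92  81  54  45  67 114 145 156 152 152 149 136 136 131 132 141
157 150 
[... 14768 characters left out ...]

173   1   0   0   3   0   3   0   0  35  35  37  44  50  54  57  56  55  54  56  55  57  56  56   0
174  -1   0   0   0   0   0   0   0   0  33  38  38  40  48  52  53  52  52  54  53  51  53  48   0
175  -1   2  -1   0   0  -1  -2   0   0   0   0  35  37  38  46  49  47  48  50  49  48  46  47   0
176  -1   0   0   0   0  -1   0   0   0   0   0   0  34  35  37  39  45  43  45  47  45  44  43   0
177   0  -1   1   0  -1   0   1   0   0   0   0   0   0  31  36  37  38  39  43  42  41  41  39   0
178   0   0  -1   0   0   1   1   0   0   0   0   1  10  28  30  35  35  40  39  39  39  37  34   0
179   0  -1   0   1   1   0   1   0   9   9  11   9  11  26  27  27  25  36  40 570  36  34  -1  -1
```

```bash
python3 - <<'E'
from h import *
from scipy.optimize import least_squares
D={}
for n in('top','side'):
    ds=[shot(n)[1] for _ in range(8)]; D[n]=np.median(ds,0)
    np.save('/tmp/d'+n,D[n])
a=load('top');b=load('side')
P=cloud(D['top'],*a[2:]);Q=cloud(D['side'],*b[2:])
ga=cv2.cvtColor(a[0],cv2.COLOR_BGR2GRAY);gb=cv2.cvtColor(b[0],cv2.COLOR_BGR2GRAY)
def fit(X,name):
    m=np.ones(len(X),bool)
    for _ in range(6):
        c=X[m].mean(0);n=np.linalg.svd(X[m]-c)[2][2];n*=np.sign(n[2]);e=(X-c)@n
        m=abs(e)<max(1.5,2*np.std(e[m]))
    print(name,m.sum(),c.round(1),n.round(3),'elev',np.degrees(np.arcsin(n[2])).round(1),'az(cam yaw)',np.degrees(np.arctan2(-n[1],-n[0])).round(1),np.std(e[m]).round(2))
v,u=np.indices(ga.shape)
r=np.hypot(u-214,v-165.8)
fit(P[(ga>=80)&(ga<=93)&(v>=159)&(v<=169)&(u>=205)&(u<=222)&(r>6.3)&(P[...,2]>58)],'grey top')
fit(P[(ga<48)&(v>=160)&(v<=171)&(r<6.2)&(P[...,2]>70)],'ring top')
fit(P[(r<2.6)],'glass top')
fit(Q[(gb>92)&(gb<185)&(v>=158)&(v<=162)&(u>=291)&(u<=295)],'glass side')
fit(Q[(gb<24)&(v>=157)&(v<=166)&(u>=289)&(u<=296)],'ring side')
fit(Q[(gb>=110)&(gb<=137)&(v>=160)&(v<=170)&(u>=292)&(u<=304)&(Q[...,2]>58)],'grey side')
def cen(g,bg,m):
    w=np.clip(g.astype(float)-bg,0,None)*m; return np.array([(u*w).sum(),(v*w).sum()])/w.sum()
lt=cen(ga,45,(r<4.2)); 
ks=cen(gb,90,(u>=302)&(u<=306)&(v>=168)&(v<=174))
gs=(gb>85)&(u>=290)&(u<=296)&(v>=158)&(v<=163); w=np.clip((gb-25)/110.,0,1)*((u>=289.5)&(u<=296)&(v>=157.5)&(v<=163)&~((u==296)&(v<158)))
ls=np.array([(u*w).sum(),(v*w).sum()])/w.sum()
print('lens',lt,ls,'knob',ks)
# foot: dark disc ellipses
out={}
for nm,g,th,box,z in(('top',ga,100,(200,174,236,185),8),('side',gb,120,(280,182,316,194),8)):
    c=a if nm=='top' else b
    m=(g<th).astype(np.uint8); x0,y0,x1,y1=box; 
    pts=[]
    for row in range(y0,y1):
        l=g[row].astype(float)
        seg=np.where(l[x0:x1]<th)[0]
        if len(seg)<8: continue
        for k,s in((seg[0]+x0,-1),(seg[-1]+x0,1)):
            f=k+s*(th-l[k])/(l[k+s]-l[k]+1e-6); pts.append((f,row))
    K,R,t=c[2:];C=-R.T@t
    W=np.array([C+ (lambda q:q*(7-C[2])/q[2])(R.T@np.linalg.solve(K,[x,y,1.])) for x,y in pts])
    s=least_squares(lambda p:np.hypot(W[:,0]-p[0],W[:,1]-p[1])-p[2],[682,185,36],loss='soft_l1'); print(nm,'foot',s.x,np.std(s.fun))
E
```

```text
grey top 48 [677.9 189.6  76.3] [-0.532 -0.108  0.84 ] elev 57.1 az(cam yaw) 11.5 0.68
ring top 51 [669.1 189.2  86.3] [-0.504 -0.116  0.856] elev 58.8 az(cam yaw) 13.0 0.77
glass top 21 [668.4 188.9  85.7] [-0.569 -0.171  0.804] elev 53.5 az(cam yaw) 16.7 0.57
glass side 20 [668.5 188.7  85.4] [-0.569 -0.045  0.821] elev 55.2 az(cam yaw) 4.5 0.51
ring side 25 [665.4 183.8  83.2] [-0.514 -0.173  0.84 ] elev 57.1 az(cam yaw) 18.6 1.29
grey side 28 [679.2 173.2  75. ] [-0.527 -0.161  0.835] elev 56.6 az(cam yaw) 16.9 0.63
lens [213.80960934 165.76066457] [293.38217123 160.39952927] knob [304.57356459 170.72009569]
top foot [682.85731162 191.79375173  36.15585918] 0.1820776743861112
side foot [680.36272459 184.67626169  36.17285473] 0.9012082177453115
```

>>> {"name": "jog_arm", "arguments": {
  "rows": [1,2,1.5,0,0,-0.087,0,1,3,1.5,0,0,-0.087,0,1,3,1.5,0,0,-0.087,0,1.3,3.2,1,0,-0.07,0,0,1.3,3.2,1,0,-0.07,0,0,1.3,3.2,1,0,-0.07,0,0,1.3,3.2,1,0,-0.07,0,0,1.3,3.2,1,0,-0.07,0,0,1.3,3.2,1,0,-0.07,0,0,1.3,3.2,1,0,-0.07,0,0,1.3,3.2,0.5,0,-0.07,0,0,1.3,3.2,0,0,-0.07,0,0,1.3,3.2,0,0,-0.07,0,0,1.3,2.5,0,0,-0.07,0,0,0,0,0,0,0,0,0]
}}

```text
clock: 2.15
eef_pos: [315.7, -102.8, 333.1]
eef_rot: [3.14, -0.775, 0.005]
wrist_force: [-0.7, 0.7, -0.5]
finger_gap: 93.8
finger_force: 0.0
```

```bash
cat > log.py <<'E'
from h import *
import json
s=manip.read_state(); r=[s['joints'].tolist(),s['eef_pos'].tolist(),s['eef_rot'].tolist()]
open('log.txt','a').write(json.dumps(r)+'\n')
print(round(s['clock'],2),s['joints'].round(3),s['eef_pos'].round(1),s['eef_rot'].round(3),s['wrist_force'].round(1),s['finger_gap'].round(1))
E
echo '[[-1.37559088,0.300411237,1.52151078,-0.0000103,1.32071138,-0.0665641753],[142.304,-531.036,212.949],[-3.14055355,-0.00005926,0.261772146]]' > log.txt
python3 log.py
```

```text
Traceback (most recent call last):
  File "log.py", line 5, in <module>
    print(round(s['clock'],2),s['joints'].round(3),s['eef_pos'].round(1),s['eef_rot'].round(3),s['wrist_force'].round(1),s['finger_gap'].round(1))
                                                                                                                         ^^^^^^^^^^^^^^^^^^^^^
AttributeError: 'float' object has no attribute 'round'
```

```bash
sed -i "s/s\['finger_gap'\].round(1)/round(s['finger_gap'],1)/" log.py; python3 log.py; sort -u log.txt -o log.txt; cat log.txt
```

```text
2.15 [-0.885 -0.739  2.25   0.633  1.161  0.564] [ 315.7 -102.8  333.1] [ 3.14  -0.775  0.005] [-0.7  0.7 -0.5] 93.8
[[-0.8850408596526035, -0.7386975146233286, 2.249759450415196, 0.6333846086084305, 1.161400280217835, 0.5643569824183141], [315.6673042670256, -102.81177713548037, 333.10881531503435], [3.140378203242702, -0.7751186247595997, 0.004809078113223508]]
[[-1.37559088,0.300411237,1.52151078,-0.0000103,1.32071138,-0.0665641753],[142.304,-531.036,212.949],[-3.14055355,-0.00005926,0.261772146]]
```

>>> {"name": "jog_arm", "arguments": {
  "rows": [0,0,1,0,-0.1,0.1,0,0,0,1,0,-0.1,0.1,0,0,0,1,0,-0.1,0.1,0,0,0,0,0,0,0.1,0,0,0,0,0,0,0.1,0,0,0,0,0,0,0.1,0,0,0,0,0,0,0,0]
}}

```text
clock: 2.73
eef_pos: [315.2, -107.5, 359.8]
eef_rot: [3.096, -1.007, 0.585]
wrist_force: [0.4, -0.7, 1.0]
finger_gap: 94.1
finger_force: 0.0
```

```bash
python3 log.py
```

```text
2.73 [-1.204 -0.459  2.166  0.989  1.635 -0.232] [ 315.2 -107.5  359.8] [ 3.096 -1.007  0.585] [ 0.4 -0.7  1. ] 94.1
```

>>> {"name": "jog_arm", "arguments": {
  "rows": [1,2,0,0.1,0,0,0,1,2,0,0.1,0,0,0,1,2,0,0.1,0,0,0,1,2,0,0.1,0,0,0,1,2,-1,0.1,0,0,0,1,2,-1,0.1,0,0,0,0,0,0,0,0,0,0]
}}

```text
clock: 3.32
eef_pos: [375.0, 16.5, 337.7]
eef_rot: [-1.971, -1.035, -0.492]
wrist_force: [-0.3, -0.6, 0.4]
finger_gap: 94.1
finger_force: 0.0
```

```bash
python3 log.py
```

```text
3.32 [-0.856 -0.361  2.373  1.383  1.499  0.065] [375.   16.5 337.7] [-1.971 -1.035 -0.492] [-0.3 -0.6  0.4] 94.1
```

```bash
cat > kin.py <<'E'
import numpy as np, json
from scipy.spatial.transform import Rotation as Ro
from scipy.optimize import least_squares
LO=np.array([-3.03,-.79,.23,-1.04,0,-2.55]);HI=np.array([3.03,2.21,2.52,4.18,3.07,2.55])
def fk(q,p,s4=1):
    a1,b,d1,L1,e,L2,d,x5=p
    E=lambda ax,g:Ro.from_euler(ax,g).as_matrix()
    R=E('z',q[0]);X=R@[a1,b,d1]
    R=R@E('y',q[1]);X=X+R@[0,0,L1]
    R=R@E('y',q[2]);X=X+R@[e,0,L2]
    R=R@E('z',s4*q[3])@E('y',q[4]);X=X+R@[x5,0,d]
    R=R@E('z',q[5]);return X,R
def data():
    return [json.loads(l) for l in open('log.txt')]
def rot(e): return Ro.from_euler('xyz',e).as_matrix()
def fitp(s4=1):
    D=data()
    f=lambda p:np.concatenate([fk(q,p,s4)[0]-np.array(x) for q,x,_ in D])
    r=least_squares(f,[0,0,300,450,0,400,250,0]);return r
P0=None
def ik(X,R,p,T,seed,s4=1):
    f=lambda q:np.concatenate([(lambda F:np.concatenate([(F[0]-X)/100,Ro.from_matrix((F[1]@T).T@R).as_rotvec()]))(fk(q,p,s4))])
    r=least_squares(f,np.clip(seed,LO+1e-3,HI-1e-3),bounds=(LO,HI));return r.x,np.abs(r.fun).max()
E
python3 - <<'E'
from kin import *
for s4 in(1,-1):
    r=fitp(s4);print(s4,r.x.round(1),np.abs(r.fun).max())
    for q,x,e in data(): print((fk(q,r.x,s4)[1].T@rot(e)).round(2).tolist())
E
```

```text
1 [  0.   36.6 221.2 424.2  40.9 447.5 262.6  -0. ] 6.426176736340494e-05
[[0.0, -1.0, -0.0], [1.0, 0.0, 0.0], [-0.0, -0.0, 1.0]]
[[0.0, -1.0, 0.0], [1.0, 0.0, -0.0], [0.0, 0.0, 1.0]]
[[0.0, -1.0, 0.0], [1.0, 0.0, 0.0], [-0.0, 0.0, 1.0]]
[[-0.0, -1.0, 0.0], [1.0, 0.0, 0.0], [-0.0, 0.0, 1.0]]
-1 [188.7 152.2 292.6 389.  297.6 587.7 -95.8 274.9] 113.04815356660754
[[-0.65, -0.72, 0.25], [0.47, -0.11, 0.88], [-0.6, 0.68, 0.41]]
[[0.0, -1.0, 0.0], [1.0, 0.0, -0.0], [0.0, 0.0, 1.0]]
[[0.37, -0.92, -0.12], [-0.32, -0.25, 0.91], [-0.87, -0.3, -0.39]]
[[-0.15, -0.98, -0.11], [-0.92, 0.1, 0.37], [-0.36, 0.16, -0.92]]
```

```bash
cat > plan.py <<'E'
from kin import *
p=np.array([0,36.6,221.2,424.2,40.9,447.5,262.6,0]);p=fitp().x
T=Ro.from_euler('z',90,degrees=True).as_matrix()
d2=np.pi/180
B=np.array([524.,9,0]);BOWL=np.array([491.,-279,0])
el,yw=57.3*d2,12*d2
n=np.array([-np.cos(el)*np.cos(yw),-np.cos(el)*np.sin(yw),np.sin(el)])
LENS=np.array([667.3,188.6,86.8]);HG=42.
def tool(alpha,psi,flip):
    z=np.array([np.cos(alpha)*np.cos(psi),np.cos(alpha)*np.sin(psi),-np.sin(alpha)])
    y=np.cross([0,0,1],z);y/=np.linalg.norm(y)
    if flip:y=-y
    return np.stack([np.cross(y,z),y,z],1)
def tcp_from_foot(foot,Rb,Rrel): # Rb beaker rot (z axis), Rrel tool in beaker
    R=Rb@Rrel; return foot+Rb[:,2]*HG+11*R[:,2],R
def body(X,R):
    g=X-11*R[:,2]
    return np.array([g-(78+l)*R[:,2]+sx*37.5*R[:,0]+sy*88.5*R[:,1] for l in(0,60) for sx in(-1,1) for sy in(-1,1)])
def seg(X0,R0,X1,R1,q,N=12):
    rv=Ro.from_matrix(R1@R0.T).as_rotvec();m=9;qs=[]
    for i in range(1,N+1):
        s=i/N;q2,e=ik(X0+(X1-X0)*s,Ro.from_rotvec(rv*s).as_matrix()@R0,p,T,q)
        if e>2e-3:return None
        if np.abs(q2-q).max()>.6: return None
        q=q2;qs.append(q);m=min(m,(q-LO).min(),(HI-q).min(),q[4]-.1)
    return q,m,qs
def Rz(a):return Ro.from_euler('z',a).as_matrix()
def tilt(beta,th): # tilt mouth toward azimuth beta
    return Ro.from_rotvec(th*np.array([-np.sin(beta),np.cos(beta),0])).as_matrix()
E
cat > search.py <<'E'
from plan import *
q0,x0,e0=data()[-1] if 0 else [json.loads(l) for l in open('log.txt')][-1]
q0=np.array(q0)
res=[]
rng=[np.array([a,b,c,d,e,f]) for a in(-.8,0,.6) for b in(0.,.6) for c in(1.2,2.) for d in(-.5,.7,1.6,2.6) for e in(.5,1.3) for f in(-1.5,0,1.5)]
def sols(X,R):
    out=[]
    for s in rng:
        q,e=ik(X,R,p,T,s)
        if e<1e-3 and not any(np.abs(q-o).max()<.05 for o in out) and q[4]>.12 and (HI-q).min()>.04 and (q-LO).min()>.04: out.append(q)
    return out
import sys
for al in (20,35,50):
  for ps in (-60,-30,0,30,60):
    Rg=tool(al*d2,ps*d2,0)
    Xg,_=tcp_from_foot(B,np.eye(3),Rg)
    S=sols(Xg,Rg)
    if body(Xg,Rg)[:,2].min()<12: continue
    # final with roll phi about n
    Rt=Ro.align_vectors([n],[[0,0,1]])[0].as_matrix()
    for g in S:
      pre=seg(Xg,Rg,Xg+[0,0,200],Rg,g)
      if pre is None: continue
      okF=[]
      for ph in (-60,-30,0,30,60):
        Rb=Rt@Rz(ph*d2); Xf,Rf=tcp_from_foot(LENS+120*n,Rb,Rg)
        r=seg(Xg+[0,0,200],Rg,Xf,Rf,pre[0])
        if r: okF.append((round(r[1],2),ph))
      if not okF: continue
      for ga in (-60,-30,0,30):
        R1=Rz(ga*d2); 
        for be in (ps+ga-90,ps+ga+90):
          b=np.array([np.cos(be*d2),np.sin(be*d2),0])
          c=BOWL-b*15
          Xu,Ru=tcp_from_foot(c-b*60+[0,0,160],R1,Rg)
          r=seg(Xg+[0,0,200],Rg,Xu,Ru,pre[0])
          if r is None: continue
          Rb=tilt(be*d2,135*d2)@R1
          m=c+[0,0,125.]; Xp,Rp=tcp_from_foot(m-75*Rb[:,2],Rb,Rg)
          r2=seg(Xu,Ru,Xp,Rp,r[0],20)
          if r2 is None: continue
          res.append((min(r2[1],r[1],max(okF)[0],pre[1]),al,ps,ga,be,max(okF),g.round(2).tolist(),body(Xp,Rp)[:,2].min().round()))
    print(al,ps,len(S),len(res),flush=True)
res.sort(key=lambda r:-r[0])
for r in res[:15]:print(r)
E
time timeout 570 python3 search.py
```

```text
20 -60 0 0
20 -30 1 0
20 0 1 2
20 30 1 4
20 60 1 6
35 -60 0 6
35 -30 0 6
35 0 1 6
35 30 1 6
35 60 1 6
50 -60 0 6
50 -30 0 6
50 0 0 6
50 30 0 6
50 60 0 6
(np.float64(0.13284288531504584), 20, 0, -30, 60, (np.float64(0.17), 60), [-0.1, 0.59, 2.35, 3.04, 1.02, 1.59], np.float64(27.0))
(np.float64(0.09358351963536116), 20, 0, 0, 90, (np.float64(0.17), 60), [-0.1, 0.59, 2.35, 3.04, 1.02, 1.59], np.float64(27.0))
(np.float64(0.026243940156143175), 20, 30, -60, 60, (np.float64(0.13), 0), [-0.44, 0.61, 2.23, 2.06, 1.07, 1.85], np.float64(27.0))
(np.float64(0.026243940156143175), 20, 30, -30, 90, (np.float64(0.13), 0), [-0.44, 0.61, 2.23, 2.06, 1.07, 1.85], np.float64(27.0))
(np.float64(0.02415197278777592), 20, 60, -60, 90, (np.float64(0.09), 60), [-0.53, 0.71, 1.95, 1.4, 1.27, 2.08], np.float64(27.0))
(np.float64(0.02415197278777592), 20, 60, 30, 180, (np.float64(0.09), 60), [-0.53, 0.71, 1.95, 1.4, 1.27, 2.08], np.float64(27.0))
real	4m2.922s
user	4m0.861s
sys	0m0.119s
```

```bash
cat >> plan.py <<'E'
def ik(X,R,p,T,seed=None):
    a1,b,d1,L1,e,L2,d,_=p; W=X-d*R[:,2]; r=np.hypot(W[0],W[1])
    if r<abs(b): return np.zeros(6),9
    q1=np.arctan2(W[1],W[0])-np.arcsin(b/r); x=np.sqrt(r*r-b*b);z=W[2]-d1
    L=np.hypot(e,L2);g=np.arctan2(e,L2);D=np.hypot(x,z);c=(D*D-L1*L1-L*L)/(2*L1*L)
    if abs(c)>1:return np.zeros(6),9
    k=np.arccos(c);q2=np.arctan2(x,z)-np.arctan2(L*np.sin(k),L1+L*np.cos(k));q3=k-g
    M=(Ro.from_euler('z',q1)*Ro.from_euler('y',q2+q3)).as_matrix().T@R@T.T
    q5=np.arccos(np.clip(M[2,2],-1,1));q4=np.arctan2(M[1,2],M[0,2]);q6=np.arctan2(M[2,1],-M[2,0])
    if q4<-1.04:q4+=2*np.pi
    q=np.array([q1,q2,q3,q4,q5,q6]); bad=(q<LO).any() or (q>HI).any()
    return q,(9 if bad else 0)
def seg(X0,R0,X1,R1,q,N=12):
    rv=Ro.from_matrix(R1@R0.T).as_rotvec();m=9;qs=[]
    for i in range(0,N+1):
        s=i/N;q2,e=ik(X0+(X1-X0)*s,Ro.from_rotvec(rv*s).as_matrix()@R0,p,T)
        if e: return None
        if q is not None and np.abs(q2-q).max()>.8: return None
        q=q2;qs.append(q);m=min(m,(q-LO).min(),(HI-q).min(),q[4]-.1)
    return q,m,qs
E
cat > search.py <<'E'
from plan import *
for q,x,e in data(): print(np.abs(ik(np.array(x),rot(e),p,T)[0]-q).max())
res=[]
Rt=Ro.align_vectors([n],[[0,0,1]])[0].as_matrix()
for al in range(5,66,10):
 for ps in range(-180,181,15):
  for fl in (0,1):
    Rg=tool(al*d2,ps*d2,fl); Xg,_=tcp_from_foot(B,np.eye(3),Rg)
    if body(Xg,Rg)[:,2].min()<12: continue
    for H in (100,200):
     pre=seg(Xg,Rg,Xg+[0,0,H],Rg,None)
     if pre is None: continue
     X0=Xg+[0,0,H]
     okF=[]
     for ph in range(-90,91,15):
        Rb=Rt@Rz(ph*d2); Xf,Rf=tcp_from_foot(LENS+120*n,Rb,Rg)
        r=seg(X0,Rg,Xf,Rf,pre[0])
        if r: okF.append((round(r[1],2),ph))
     if not okF: continue
     for ga in range(-120,121,30):
      R1=Rz(ga*d2)
      for be in range(-180,180,30):
          b=np.array([np.cos(be*d2),np.sin(be*d2),0]); c=BOWL-b*15
          Rb=tilt(be*d2,135*d2)@R1; m=c+[0,0,140.]; Xp,Rp=tcp_from_foot(m-75*Rb[:,2],Rb,Rg)
          Xu,Ru=tcp_from_foot(c-b*60+[0,0,160],R1,Rg)
          bc=body(Xp,Rp)
          if (bc[:,2].min()<25): continue
          if ((bc[:,2]<75)&(np.hypot(*(bc[:,:2]-BOWL[:2]).T)<90)).any(): continue
          r2=seg(Xu,Ru,Xp,Rp,None,20)
          if r2 is None: continue
          r=seg(X0,Rg,Xu,Ru,pre[0])
          if r is None: continue
          res.append((round(min(r2[1],r[1],max(okF)[0],pre[1]),3),al,ps,fl,H,ga,be,max(okF),pre[2][0].round(2).tolist(),r2[0].round(2).tolist(),bc[:,2].min().round()))
res.sort(key=lambda r:-r[0]); print(len(res))
for r in res[:14]:print(*r)
E
time timeout 400 python3 search.py
```

```text
4.688719443812772e-07
4.797154991020847e-07
4.7414892656583163e-07
5.860092420206797e-07
3682
0.743 65 -165 0 100 0 -150 (np.float64(0.93), 0) [-0.0, 0.7, 1.44, -0.11, 1.42, 1.35] [-0.94, 0.91, 1.71, 1.74, 1.89, -0.82] 64.0
0.743 65 -165 0 200 0 -150 (np.float64(0.93), 0) [-0.0, 0.7, 1.44, -0.11, 1.42, 1.35] [-0.94, 0.91, 1.71, 1.74, 1.89, -0.82] 64.0
0.743 65 -135 0 100 -30 -150 (np.float64(0.76), 0) [0.08, 0.66, 1.52, -0.29, 1.32, 0.99] [-0.94, 0.91, 1.71, 1.74, 1.89, -0.82] 64.0
0.743 65 -135 0 200 -30 -150 (np.float64(0.76), 0) [0.08, 0.66, 1.52, -0.29, 1.32, 0.99] [-0.94, 0.91, 1.71, 1.74, 1.89, -0.82] 64.0
0.743 65 165 0 100 30 -150 (np.float64(0.82), 45) [-0.09, 0.7, 1.45, 0.07, 1.43, 1.72] [-0.94, 0.91, 1.71, 1.74, 1.89, -0.82] 64.0
0.743 65 165 0 200 30 -150 (np.float64(0.8), 45) [-0.09, 0.7, 1.45, 0.07, 1.43, 1.72] [-0.94, 0.91, 1.71, 1.74, 1.89, -0.82] 64.0
0.696 55 -180 0 100 0 -150 (np.float64(0.99), 15) [-0.04, 0.81, 1.31, -0.02, 1.64, 1.54] [-0.95, 0.89, 1.61, 1.55, 1.88, -0.54] 67.0
0.696 55 -180 0 200 0 -150 (np.float64(0.94), 15) [-0.04, 0.81, 1.31, -0.02, 1.64, 1.5
[... 176 characters left out ...]
7.0
0.696 55 -150 0 200 -30 -150 (np.float64(0.77), 0) [0.07, 0.78, 1.36, -0.25, 1.56, 1.19] [-0.95, 0.89, 1.61, 1.55, 1.88, -0.54] 67.0
0.696 55 180 0 100 0 -150 (np.float64(0.99), 15) [-0.04, 0.81, 1.31, -0.02, 1.64, 1.54] [-0.95, 0.89, 1.61, 1.55, 1.88, -0.54] 67.0
0.696 55 180 0 200 0 -150 (np.float64(0.94), 15) [-0.04, 0.81, 1.31, -0.02, 1.64, 1.54] [-0.95, 0.89, 1.61, 1.55, 1.88, -0.54] 67.0
0.693 55 -165 0 100 0 -150 (np.float64(0.9), 0) [0.01, 0.8, 1.32, -0.14, 1.62, 1.36] [-0.97, 0.82, 1.72, 1.62, 1.77, -0.77] 85.0
0.693 55 -165 0 200 0 -150 (np.float64(0.89), 0) [0.01, 0.8, 1.32, -0.14, 1.62, 1.36] [-0.97, 0.82, 1.72, 1.62, 1.77, -0.77] 85.0
real	1m9.915s
user	1m9.759s
sys	0m0.199s
```

```bash
sed -i 's/range(5,66,10)/(10,15,20,25,30,35)/; s/range(-180,181,15)/range(45,121,15)/; s/for H in (100,200)/for H in (150,)/' search.py; sed -i 's/^for r in res\[:14\].*/for a in (10,15,20,25,30,35):\n  for r in [r for r in res if r[1]==a][:5]:print(*r)/' search.py; time python3 search.py
```

```text
4.688719443812772e-07
4.797154991020847e-07
4.7414892656583163e-07
5.860092420206797e-07
896
0.82 10 120 1 150 -60 -30 (np.float64(0.9), 0) [-0.36, 1.09, 1.22, 0.77, 2.03, -1.02] [-1.0, 0.89, 1.49, 1.2, 2.06, 1.47] 58.0
0.802 10 90 1 150 -30 -30 (np.float64(0.91), 30) [-0.49, 0.94, 1.57, 1.07, 1.71, -1.02] [-1.0, 0.89, 1.49, 1.2, 2.06, 1.47] 58.0
0.688 10 105 1 150 -60 0 (np.float64(1.06), 0) [-0.43, 1.02, 1.39, 0.91, 1.87, -1.0] [-0.69, 0.99, 0.95, 0.21, 2.38, 1.22] 119.0
0.662 10 75 1 150 -30 0 (np.float64(0.72), 75) [-0.54, 0.87, 1.75, 1.25, 1.55, -1.07] [-0.69, 0.99, 0.95, 0.21, 2.38, 1.22] 119.0
0.647 10 105 1 150 -60 -30 (np.float64(1.06), 0) [-0.43, 1.02, 1.39, 0.91, 1.87, -1.0] [-0.95, 0.88, 1.38, 1.0, 2.07, 1.53] 80.0
0.648 15 105 1 150 -60 -30 (np.float64(1.08), 15) [-0.43, 0.97, 1.41, 0.88, 1.81, -0.99] [-0.94, 0.92, 1.34, 1.01, 2.15, 1.53] 75.0
0.631 15 75 1 150 -30 -30 (np.float64(0.72), 75) [-0.53, 0.82, 1.76, 1.21, 1.48, -1.04] [-0.94, 0.92, 1.34, 1.01, 2.15, 1.53] 75.0
0.623 15 75 1 150 0 30 (np.float64(0.72), 75) [-0.53, 0.82, 1.76, 1.21, 1.48, -1.04] [-0.53, 1.06, 0
[... 2237 characters left out ...]
1.0
0.457 35 75 1 150 -60 0 (np.float64(0.74), 90) [-0.46, 0.65, 1.81, 1.03, 1.22, -0.85] [-0.49, 1.09, 0.89, -0.48, 2.52, 0.94] 123.0
0.457 35 105 1 150 -90 0 (np.float64(1.04), 30) [-0.38, 0.8, 1.51, 0.72, 1.55, -0.94] [-0.49, 1.09, 0.89, -0.48, 2.52, 0.94] 123.0
0.445 35 60 1 150 -30 0 (np.float64(0.6), 90) [-0.46, 0.57, 1.96, 1.23, 1.05, -0.85] [-0.56, 1.13, 0.84, -0.27, 2.63, 0.96] 105.0
0.445 35 90 1 150 -60 0 (np.float64(0.89), 75) [-0.43, 0.72, 1.66, 0.86, 1.39, -0.88] [-0.56, 1.13, 0.84, -0.27, 2.63, 0.96] 105.0
0.445 35 120 1 150 -90 0 (np.float64(1.11), 15) [-0.32, 0.87, 1.37, 0.58, 1.7, -1.02] [-0.56, 1.13, 0.84, -0.27, 2.63, 0.96] 105.0
real	0m15.648s
user	0m16.016s
sys	0m0.161s
```

```bash
cat > way.py <<'E'
from plan import *
from cell import manip
LIM=0.7*np.array([2.22,2.22,2.57,3.14,3.14,3.14])/12
def cur():
    s=manip.read_state();return s['eef_pos'],rot(s['eef_rot'])
def leg(name,X0,R0,X1,R1,h=60):
    d=X1-X0;rv=Ro.from_matrix(R1@R0.T).as_rotvec()
    r=seg(X0,R0,X1,R1,None,h)
    if r is None: print(name,'INFEASIBLE');return
    v=np.abs(np.diff(r[2],axis=0)).max(0)*h
    N=max((v/LIM).max(),np.linalg.norm(d)/41.7,np.linalg.norm(rv)/.125)
    bz=[body(X0+d*s,Ro.from_rotvec(rv*s).as_matrix()@R0)[:,2].min() for s in np.linspace(0,1,9)]
    print(name,'d cm',(d/10).round(2),'rv',rv.round(3),'rows>=%.1f'%N,'marg %.2f'%r[1],'bodyz',np.round(bz),'q',r[0].round(2),'X',X1.round(0))
al,ps,ga,be=20,75,-30,-30
Rg=tool(al*d2,ps*d2,1);Xg,_=tcp_from_foot(B,np.eye(3),Rg)
Xa=Xg-120*Rg[:,2]
R1=Rz(ga*d2);b=np.array([np.cos(be*d2),np.sin(be*d2),0]);c=BOWL-b*30
def pour(th,z=140):
    Rb=tilt(be*d2,th*d2)@R1; return tcp_from_foot(c+[0,0,z]-75*Rb[:,2],Rb,Rg)
Rt=Ro.align_vectors([n],[[0,0,1]])[0].as_matrix()
def final(ph,back=0): return tcp_from_foot(LENS+(120+back)*n,Rt@Rz(ph*d2),Rg)
E
python3 - <<'E'
from way import *
X,R=cur();up=[0,0,150.]
leg('hi',X,R,Xa+[0,0,200],Rg);leg('pre',Xa+[0,0,200],Rg,Xa,Rg);leg('in',Xa,Rg,Xg,Rg);leg('lift',Xg,Rg,Xg+up,Rg)
Xu,Ru=tcp_from_foot(c-b*30+[0,0,140],R1,Rg)
leg('carry',Xg+up,Rg,Xu,Ru)
P=[(Xu,Ru)]+[pour(t) for t in(60,90,115,140)]
for i in range(4): leg('pour%d'%i,*P[i],*P[i+1])
leg('back',*P[4],*P[1]);
for ph in(-15,0,15,30,45,60,75):
    leg('mid',Xu,Ru,*final(ph,60)); leg('fin',*final(ph,60),*final(ph)); print(ph,final(ph)[1][:,2].round(2))
E
```

```text
hi d cm [ 12.25 -10.64  -5.84] rv [-0.385 -0.342  0.702] rows>=8.7 marg 0.15 bodyz [281. 278. 276. 275. 274. 273. 273. 274. 274.] q [-0.72  0.4   1.65  1.04  1.78 -0.62] X [497. -90. 279.]
pre d cm [  0.   0. -20.] rv [0. 0. 0.] rows>=4.8 marg 0.81 bodyz [274. 249. 224. 199. 174. 149. 124.  99.  74.] q [-0.72  0.73  1.7   1.01  1.58 -0.95] X [497. -90.  79.]
in d cm [ 2.92 10.89 -4.1 ] rv [0. 0. 0.] rows>=2.9 marg 0.74 bodyz [74. 69. 64. 59. 54. 49. 44. 39. 33.] q [-0.51  0.78  1.78  1.17  1.41 -1.  ] X [527.  19.  38.]
lift d cm [ 0.  0. 15.] rv [0. 0. 0.] rows>=3.6 marg 0.72 bodyz [ 33.  52.  71.  90. 108. 127. 146. 165. 183.] q [-0.51  0.48  1.79  1.14  1.53 -0.74] X [527.  19. 188.]
carry d cm [ -8.03 -26.07  -1.  ] rv [ 0.     0.    -0.524] rows>=6.5 marg 0.65 bodyz [183. 182. 181. 180. 178. 177. 176. 175. 173.] q [-1.07  0.47  1.84  1.13  1.53 -0.78] X [ 446. -242.  178.]
pour0 d cm [-0.27  0.16 -5.89] rv [ 0.524  0.907 -0.   ] rows>=8.4 marg 0.68 bodyz [173. 158. 143. 129. 114. 101.  88.  76.  64.] q [-0.97  0.72  1.56  0.85  1.74  0.23] X [ 444. -240.  119.]
pour1 d cm [-0.54
[... 2710 characters left out ...]
0.68 bodyz [173. 177. 182. 188. 197. 208. 220. 235. 252.] q [-0.08  0.58  1.27  0.8   1.87 -1.17] X [546. 172. 267.]
fin d cm [ 3.17  0.67 -5.05] rv [0. 0. 0.] rows>=1.4 marg 0.97 bodyz [252. 245. 239. 233. 226. 220. 214. 207. 201.] q [-0.07  0.69  1.2   0.79  1.82 -1.19] X [577. 178. 217.]
60 [-0.4   0.72 -0.56]
mid d cm [ 9.79 41.12  8.81] rv [-0.427 -0.499  1.776] rows>=15.2 marg 0.68 bodyz [173. 177. 184. 192. 203. 216. 232. 250. 269.] q [-0.01  0.63  1.13  0.61  1.98 -1.22] X [544. 170. 266.]
fin d cm [ 3.17  0.67 -5.05] rv [0. 0. 0.] rows>=1.4 marg 0.83 bodyz [269. 263. 256. 250. 244. 237. 231. 225. 219.] q [ 0.    0.75  1.06  0.61  1.94 -1.24] X [576. 176. 216.]
75 [-0.52  0.53 -0.67]
```

>>> {"name": "jog_arm", "arguments": {
  "rows": [1,-0.9,-0.5,-0.032,-0.0285,0.0585,0,1,-0.9,-0.5,-0.032,-0.0285,0.0585,0,1,-0.9,-0.5,-0.032,-0.0285,0.0585,0,1,-0.9,-0.5,-0.032,-0.0285,0.0585,0,1,-0.9,-0.5,-0.032,-0.0285,0.0585,0,1,-0.9,-0.5,-0.032,-0.0285,0.0585,0,1,-0.9,-0.5,-0.032,-0.0285,0.0585,0,1,-0.9,-0.5,-0.032,-0.0285,0.0585,0,1,-0.9,-0.5,-0.032,-0.0285,0.0585,0,1,-0.9,-0.5,-0.032,-0.0285,0.0585,0,1,-0.9,-0.5,-0.032,-0.0285,0.0585,0,1.2,-0.8,-0.4,-0.032,-0.0285,0.0585,0,0,0,0,0,0,0,0,0,0,0,0,0,0,0]
}}

```text
clock: 4.48
eef_pos: [497.3, -93.8, 281.3]
eef_rot: [3.113, -1.22, 1.335]
wrist_force: [0.2, -0.4, -1.0]
finger_gap: 93.9
finger_force: 0.0
```

```bash
python3 -c "
from way import *
X,R=cur();leg('pre',X,R,Xa,Rg)"
```

```text
pre d cm [ 2.00e-02  3.80e-01 -2.02e+01] rv [0.005 0.009 0.001] rows>=4.8 marg 0.81 bodyz [276. 251. 225. 200. 175. 150. 125. 100.  74.] q [-0.72  0.73  1.7   1.01  1.58 -0.95] X [497. -90.  79.]
```

>>> {"name": "jog_arm", "arguments": {
  "rows": [0,0.1,-2.5,0.005,0.009,0,0,0,0.1,-2.5,0,0,0,0,0,0.1,-2.5,0,0,0,0,0,0.1,-2.5,0,0,0,0,0,0,-2.5,0,0,0,0,0,0,-2.5,0,0,0,0,0,0,-2.5,0,0,0,0,0,0,-2.7,0,0,0,0,0,0,0,0,0,0,0,0,0,0,0,0,0,0]
}}

```text
clock: 5.32
eef_pos: [496.7, -89.1, 79.6]
eef_rot: [-3.136, -1.224, 1.303]
wrist_force: [0.3, -0.2, 0.7]
finger_gap: 93.9
finger_force: 0.0
```

```bash
python3 -c "
from way import *
X,R=cur();leg('in',X,R,Xg,Rg)
shot=__import__('h').shot; shot('side','pre.png')
import cv2; im=cv2.imread('pics/pre.png'); cv2.imwrite('pics/pre_c.png',cv2.resize(im[130:300,180:400],None,fx=3,fy=3))"
```

```text
in d cm [ 3.   10.81 -4.13] rv [-0.003 -0.001  0.001] rows>=2.9 marg 0.74 bodyz [74. 69. 64. 59. 54. 49. 44. 39. 33.] q [-0.51  0.78  1.78  1.17  1.41 -1.  ] X [527.  19.  38.]
```

View pics/pre_c.png

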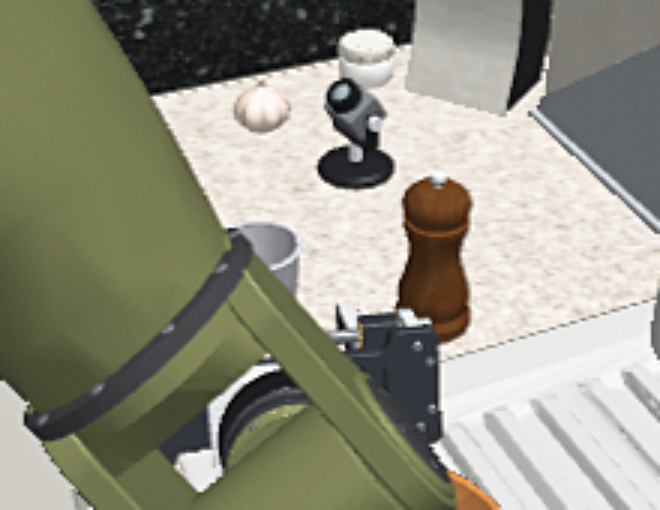

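The crop shows the open gripper pointing at the beaker (about (270,260) in the crop), and the mill at (435,260) is clear to the right. I move in and grip.

>>> {"name": "jog_arm", "arguments": {
  "newtons": 20,
  "rows": [0.5,1.8,-0.7,-0.003,0,0,0,0.5,1.8,-0.7,0,0,0,0,0.5,1.8,-0.7,0,0,0,0,0.5,1.8,-0.7,0,0,0,0,0.5,1.8,-0.7,0,0,0,0,0.5,1.8,-0.6,0,0,0,0,0,0,0,0,0,0,0,0,0,0,0,0,0,0]
}}

```text
clock: 6.03
eef_pos: [527.5, 19.1, 39.7]
eef_rot: [3.133, -1.22, 1.318]
wrist_force: [0.1, -0.5, -0.1]
finger_gap: 93.8
finger_force: 0.0
```

>>> {"name": "jog_arm", "arguments": {
  "rows": [0,0,0,0,0,0,0.3,0,0,0,0,0,0,0.5,0,0,0,0,0,0,0.6,0,0,0,0,0,0,0.7,0,0,0,0,0,0,0.8,0,0,0,0,0,0,1,0,0,0,0,0,0,1,0,0,0,0,0,0,1]
}}

```text
clock: 6.7
eef_pos: [527.3, 19.0, 38.1]
eef_rot: [3.138, -1.221, 1.312]
wrist_force: [1.0, -1.3, 1.5]
finger_gap: 58.0
finger_force: 19.9
```

>>> {"name": "jog_arm", "arguments": {
  "newtons": 25,
  "rows": [0,0,0.5,0,0,0,1,0,0,1,0,0,0,1,0,0,2,0,0,0,1,0,0,2.5,0,0,0,1,0,0,2.5,0,0,0,1,0,0,2.5,0,0,0,1,0,0,2.5,0,0,0,1,0,0,2,0,0,0,1,0,0,1,0,0,0,1,0,0,0,0,0,0,1,0,0,0,0,0,0,1]
}}

```text
clock: 7.62
eef_pos: [527.0, 19.2, 202.8]
eef_rot: [3.138, -1.22, 1.313]
wrist_force: [0.1, 0.7, -1.7]
finger_gap: 57.4
finger_force: 25.0
```

```bash
python3 - <<'E'
from way import *
X,R=cur()
Xu,Ru=tcp_from_foot(c-b*30+[0,0,155],R1,Rg)
leg('carry',X,R,Xu,Ru)
P=[(Xu,Ru)]+[pour(t,155) for t in(60,90,115,140)]
for i in range(4): leg('pour%d'%i,*P[i],*P[i+1])
import h; h.shot('top','lift.png');s=manip.read_state();print(s['finger_gap'],s['finger_force'])
import cv2; im=cv2.imread('pics/lift.png'); cv2.imwrite('pics/lift_c.png',cv2.resize(im[120:300,200:450],None,fx=2.5,fy=2.5))
E
```

```text
carry d cm [ -8.06 -26.09  -0.96] rv [ 0.002  0.    -0.524] rows>=6.6 marg 0.66 bodyz [198. 197. 196. 194. 193. 192. 191. 190. 188.] q [-1.07  0.44  1.83  1.13  1.55 -0.75] X [ 446. -242.  193.]
pour0 d cm [-0.27  0.16 -5.89] rv [ 0.524  0.907 -0.   ] rows>=8.4 marg 0.69 bodyz [188. 173. 158. 144. 129. 116. 103.  91.  79.] q [-0.97  0.69  1.56  0.86  1.76  0.25] X [ 444. -240.  134.]
pour1 d cm [-0.54  0.31  1.8 ] rv [0.262 0.453 0.   ] rows>=4.2 marg 0.96 bodyz [79. 80. 81. 82. 84. 85. 87. 87. 85.] q [-0.95  0.78  1.45  0.84  1.97  0.75] X [ 438. -237.  152.]
pour2 d cm [ 0.2  -0.12  1.58] rv [ 0.218  0.378 -0.   ] rows>=3.5 marg 0.94 bodyz [85. 84. 82. 81. 80. 80. 79. 79. 79.] q [-0.93  0.86  1.38  0.91  2.13  1.17] X [ 440. -238.  168.]
pour3 d cm [ 0.76 -0.44  1.33] rv [ 0.218  0.378 -0.   ] rows>=3.5 marg 0.82 bodyz [79. 80. 80. 81. 81. 80. 81. 81. 82.] q [-0.93  0.93  1.35  1.04  2.25  1.62] X [ 448. -243.  181.]
57.76341651320296 24.983630542778883
```

View pics/lift_c.png

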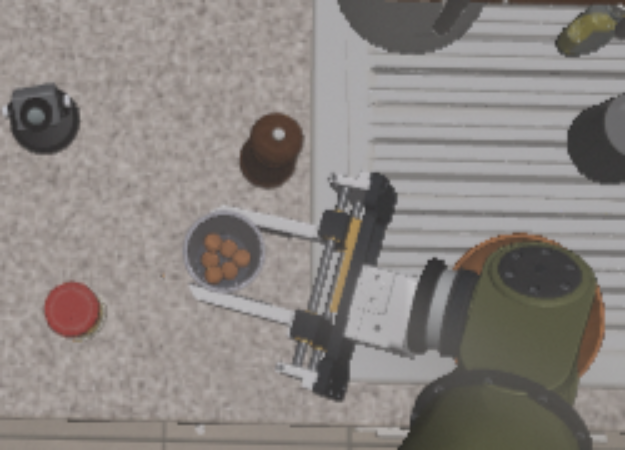

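The crop shows the beaker held clear of the worktop with all six nuts in it at (225,258). I carry it to the bowl.

>>> {"name": "jog_arm", "arguments": {
  "rows": [-0.4,-1.3,-0.1,0.002,0,-0.026,1,-0.8,-2.6,-0.1,0,0,-0.052,1,-0.8,-2.6,-0.1,0,0,-0.052,1,-0.8,-2.6,-0.1,0,0,-0.052,1,-0.8,-2.6,-0.1,0,0,-0.052,1,-0.8,-2.6,-0.1,0,0,-0.052,1,-0.8,-2.6,-0.1,0,0,-0.052,1,-0.8,-2.6,-0.1,0,0,-0.052,1,-0.8,-2.6,-0.1,0,0,-0.052,1,-0.8,-2.6,-0.1,0,0,-0.052,1,-0.5,-1.4,0,0,0,-0.03,1,0,0,0,0,0,0,1,0,0,0,0,0,0,1]
}}

```text
clock: 8.75
eef_pos: [445.8, -241.8, 191.9]
eef_rot: [-3.137, -1.223, 0.78]
wrist_force: [0.2, 1.2, -0.9]
finger_gap: 57.0
finger_force: 25.0
```

>>> {"name": "jog_arm", "arguments": {
  "rows": [0,0,-0.4,0.035,0.06,0,1,0,0,-0.4,0.035,0.06,0,1,0,0,-0.4,0.035,0.06,0,1,0,0,-0.4,0.035,0.06,0,1,0,0,-0.4,0.035,0.06,0,1,0,0,-0.4,0.035,0.06,0,1,0,0,-0.4,0.035,0.06,0,1,0,0,-0.4,0.035,0.06,0,1,0,0,-0.4,0.035,0.06,0,1,0,0,-0.4,0.035,0.06,0,1,0,0,-0.4,0.035,0.06,0,1,0,0,-0.4,0.035,0.06,0,1,-0.1,0,-0.4,0.035,0.06,0,1,-0.1,0.1,-0.4,0.035,0.06,0,1,-0.1,0.1,-0.3,0.034,0.067,0,1,0,0,0,0,0,0,1]
}}

```text
clock: 10.08
eef_pos: [443.5, -238.4, 132.7]
eef_rot: [-1.996, -0.399, -0.157]
wrist_force: [-0.1, 0.8, -2.2]
finger_gap: 57.6
finger_force: 24.9
```

```bash
python3 - <<'E'
from way import *
X,R=cur(); P=[(X,R)]+[pour(t,155) for t in(90,115,140)]
for i in range(3): leg('pour%d'%i,*P[i],*P[i+1])
Rb=R@Rg.T; f=X-11*R[:,2]-HG*Rb[:,2]; print('axis',Rb[:,2].round(3),'mouth',(f+75*Rb[:,2]).round(0),'foot',f.round(0));s=manip.read_state();print(s['clock'],s['finger_gap'],s['wrist_force'])
E
```

```text
pour0 d cm [-0.53  0.14  1.96] rv [0.259 0.449 0.   ] rows>=4.1 marg 0.96 bodyz [78. 79. 80. 81. 83. 85. 87. 87. 85.] q [-0.95  0.78  1.45  0.84  1.97  0.75] X [ 438. -237.  152.]
pour1 d cm [ 0.2  -0.12  1.58] rv [ 0.218  0.378 -0.   ] rows>=3.5 marg 0.94 bodyz [85. 84. 82. 81. 80. 80. 79. 79. 79.] q [-0.93  0.86  1.38  0.91  2.13  1.17] X [ 440. -238.  168.]
pour2 d cm [ 0.76 -0.44  1.33] rv [ 0.218  0.378 -0.   ] rows>=3.5 marg 0.82 bodyz [79. 80. 80. 81. 81. 80. 81. 81. 82.] q [-0.93  0.93  1.35  1.04  2.25  1.62] X [ 448. -243.  181.]
axis [ 0.752 -0.435  0.495] mouth [ 465. -262.  153.] foot [ 409. -230.  116.]
10.0833 57.57559456726834 [-0.11644583  0.82812042 -2.19352544]
```

>>> {"name": "jog_arm", "arguments": {
  "rows": [0,0,0.15,0.02,0.035,0,1,0,0,0.15,0.02,0.035,0,1,-0.1,0,0.15,0.02,0.035,0,1,-0.1,0,0.15,0.02,0.035,0,1,-0.1,0.1,0.15,0.02,0.035,0,1,-0.1,0,0.15,0.02,0.035,0,1,-0.1,0,0.15,0.02,0.035,0,1,0,0,0.15,0.02,0.035,0,1,0,0,0.15,0.02,0.035,0,1,0,0,0.15,0.02,0.035,0,1,0,0,0.15,0.02,0.035,0,1,0,0,0.15,0.02,0.035,0,1,0,0,0.15,0.02,0.029,0,1,0,0,0,0,0,0,1,0,0,0,0,0,0,1,0,0,0,0,0,0,1]
}}

```text
clock: 11.42
eef_pos: [438.3, -238.5, 153.4]
eef_rot: [-1.82, 0.082, -0.187]
wrist_force: [0.5, -0.9, -1.4]
finger_gap: 57.4
finger_force: 24.9
```

>>> {"name": "jog_arm", "arguments": {
  "rows": [0,0,0.15,0.022,0.038,0,1,0,0,0.15,0.022,0.038,0,1,0,0,0.15,0.022,0.038,0,1,0,0,0.15,0.022,0.038,0,1,0,0,0.15,0.022,0.038,0,1,0,0,0.15,0.022,0.038,0,1,0,0,0.15,0.022,0.038,0,1,0.1,0,0.15,0.022,0.038,0,1,0.1,0,0.15,0.022,0.038,0,1,0,-0.1,0.15,0.022,0.038,0,1,0.1,0,0.15,0.022,0.038,0,1,0.1,-0.1,0.15,0.022,0.038,0,1,0.1,0,0.15,0.022,0.038,0,1,0.1,-0.1,0.15,0.022,0.038,0,1,0.1,0,0.15,0.022,0.038,0,1,0.1,-0.1,0.15,0.022,0.038,0,1,0.1,0,0.15,0.022,0.038,0,1,0.1,-0.1,0.15,0.022,0.038,0,1,0,0,0.1,0.022,0.038,0,1,0,0,0.1,0.018,0.03,0,1]
}}

```text
clock: 13.08
eef_pos: [448.3, -243.7, 182.6]
eef_rot: [-1.409, 0.883, 0.022]
wrist_force: [0.1, 0.5, -2.4]
finger_gap: 57.8
finger_force: 24.9
```

>>> {"name": "jog_arm", "arguments": {
  "rows": [0,0,0,0,0,0,1,0,0,0,0,0,0,1,0,0,0,0,0,0,1,0,0,0,0,0,0,1,0,0,0,0,0,0,1,0,0,0,0,0,0,1]
}}

```text
clock: 13.58
eef_pos: [448.2, -243.9, 182.6]
eef_rot: [-1.41, 0.882, 0.021]
wrist_force: [-0.4, -0.8, -0.5]
finger_gap: 57.7
finger_force: 24.9
```

```bash
python3 - <<'E'
from way import *
import h,cv2
X,R=cur(); Rb=R@Rg.T; f=X-11*R[:,2]-HG*Rb[:,2]; print('axis',Rb[:,2].round(3),'mouth',(f+75*Rb[:,2]).round(0))
t=h.shot('top')[0];s=h.shot('side')[0]
o=np.zeros((480,800,3),np.uint8);o[:,:400]=cv2.resize(t[170:314,330:450],(400,480));o[:,400:]=cv2.resize(s[240:396,220:350],(400,480));cv2.imwrite('pics/pour.png',o)
E
```

```text
axis [ 0.562 -0.326 -0.76 ] mouth [ 466. -265.  156.]
```

View pics/pour.png

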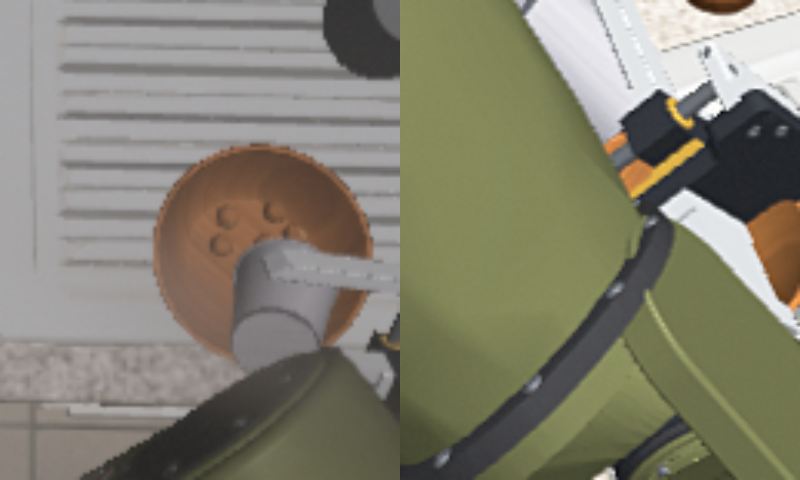

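The top crop shows at least five nuts inside the bowl, at (226,216), (272,212), (220,245), (265,240) and (290,235); the sixth may be hidden behind the inverted beaker. I turn the beaker back up and look again.

```bash
python3 - <<'E'
from way import *
X,R=cur();Xu,Ru=tcp_from_foot(c-b*30+[0,0,180],R1,Rg)
leg('up',X,R,X+[0,0,50],R);leg('untilt',X+[0,0,50],R,Xu,Ru)
for ph in(0,15,30): leg('mid',Xu,Ru,*final(ph,60));leg('dir',X+[0,0,50],R,*final(ph,60))
E
```

```text
up d cm [0. 0. 5.] rv [0. 0. 0.] rows>=1.2 marg 0.79 bodyz [ 83.  89.  95. 102. 108. 114. 120. 127. 133.] q [-0.93  0.85  1.35  1.09  2.28  1.7 ] X [ 448. -244.  233.]
untilt d cm [-0.18  0.22 -1.43] rv [-1.218e+00 -2.108e+00  1.000e-03] rows>=19.5 marg 0.70 bodyz [133. 139. 147. 163. 167. 173. 183. 197. 213.] q [-1.07  0.4   1.82  1.13  1.57 -0.7 ] X [ 446. -242.  218.]
mid d cm [10.76 41.56  5.47] rv [-0.03  -0.576  0.509] rows>=10.4 marg 0.51 bodyz [213. 211. 209. 207. 205. 203. 203. 202. 203.] q [-0.23  0.38  1.92  1.62  1.43 -1.23] X [554. 174. 273.]
dir d cm [10.57 41.78  4.04] rv [-0.711 -2.882 -0.101] rows>=23.8 marg 0.60 bodyz [133. 135. 150. 159. 167. 187. 216. 228. 203.] q [-0.23  0.38  1.92  1.62  1.43 -1.23] X [554. 174. 273.]
mid d cm [10.53 41.6   5.34] rv [-0.107 -0.576  0.764] rows>=10.4 marg 0.60 bodyz [213. 211. 209. 207. 206. 206. 206. 208. 210.] q [-0.23  0.42  1.76  1.38  1.53 -1.18] X [552. 174. 272.]
dir d cm [10.35 41.82  3.9 ] rv [-0.412 -2.995  0.119] rows>=24.2 marg 0.76 bodyz [133. 130. 144. 153. 164. 188. 222. 230. 210.] q [-0.23  0.42  1.76  1.38  1.53 -1.18] X [552. 174. 272.]
mid d cm [10.3  41.58  5.19] rv [-0.184 -0.568  1.018] rows>=10.3 marg 0.66 bodyz [213. 211. 209. 208. 208. 210. 212. 216. 221.] q [-0.2   0.47  1.59  1.17  1.63 -1.15] X [549. 174. 270.]
dir d cm [10.12 41.8   3.76] rv [-0.095 -3.062  0.343] rows>=24.7 marg 0.79 bodyz [133. 125. 136. 145. 161. 188. 227. 236. 221.] q [-0.2   0.47  1.59  1.17  1.63 -1.15] X [549. 174. 270.]
```

>>> {"name": "jog_arm", "arguments": {
  "rows": [0,0,1,0,0,0,1,0,0,2,0,0,0,1,0,0,2,0,0,0,1,0,0,0,-0.05,-0.088,0,1,0,0,0,-0.05,-0.088,0,1,0,0,0,-0.05,-0.088,0,1,0,0,0,-0.05,-0.088,0,1,0,0,0,-0.05,-0.088,0,1,0,0,0,-0.05,-0.088,0,1,0,0,0,-0.05,-0.088,0,1,0,0,0,-0.05,-0.088,0,1,0,0,0,-0.05,-0.088,0,1,0,0,0,-0.05,-0.088,0,1,0,0,0,-0.05,-0.088,0,1,0,0,0,-0.05,-0.088,0,1,0,0,0,-0.05,-0.088,0,1,0,0,0,-0.05,-0.088,0,1,0,0,0,-0.05,-0.088,0,1,0,0,0,-0.05,-0.088,0,1]
}}

```text
clock: 15.27
eef_pos: [448.2, -243.8, 233.5]
eef_rot: [-2.095, -0.627, -0.102]
wrist_force: [-0.4, -0.1, -1.4]
finger_gap: 57.2
finger_force: 24.9
```

>>> {"name": "jog_arm", "arguments": {
  "rows": [0,0,-0.2,-0.05,-0.088,0,1,0,0,-0.2,-0.05,-0.088,0,1,0,0,-0.2,-0.05,-0.088,0,1,0,0,-0.2,-0.05,-0.088,0,1,0,0,-0.2,-0.05,-0.088,0,1,0,0,-0.2,-0.05,-0.088,0,1,0,0,-0.2,-0.05,-0.088,0,1,0,0,0,-0.05,-0.088,0,1,0,0,0,0,0,0,1]
}}

```text
clock: 16.02
eef_pos: [447.7, -243.5, 218.8]
eef_rot: [-3.132, -1.227, 0.789]
wrist_force: [0.3, 0.1, -0.8]
finger_gap: 57.4
finger_force: 25.0
```

```bash
python3 - <<'E'
from way import *
X,R=cur(); leg('mid',X,R,*final(15,60))
E
```

```text
mid d cm [10.39 41.78  5.28] rv [-0.109 -0.577  0.75 ] rows>=10.4 marg 0.61 bodyz [213. 211. 209. 207. 206. 206. 206. 208. 210.] q [-0.23  0.42  1.76  1.38  1.53 -1.18] X [552. 174. 272.]
```

>>> {"name": "jog_arm", "arguments": {
  "rows": [0.65,2.6,0.35,-0.007,-0.036,0.047,1,0.65,2.6,0.35,-0.007,-0.036,0.047,1,0.65,2.6,0.35,-0.007,-0.036,0.047,1,0.65,2.6,0.35,-0.007,-0.036,0.047,1,0.65,2.6,0.35,-0.007,-0.036,0.047,1,0.65,2.6,0.35,-0.007,-0.036,0.047,1,0.65,2.6,0.35,-0.007,-0.036,0.047,1,0.65,2.6,0.35,-0.007,-0.036,0.047,1,0.65,2.6,0.35,-0.007,-0.036,0.047,1,0.65,2.6,0.35,-0.007,-0.036,0.047,1,0.65,2.6,0.35,-0.007,-0.036,0.047,1,0.65,2.6,0.35,-0.007,-0.036,0.047,1,0.65,2.6,0.3,-0.007,-0.036,0.047,1,0.65,2.6,0.3,-0.007,-0.036,0.047,1,0.65,2.6,0.3,-0.007,-0.036,0.047,1,0.65,2.6,0.3,-0.007,-0.036,0.047,1,0,0,0,0,0,0,1,0,0,0,0,0,0,1]
}}

```text
clock: 17.52
eef_pos: [552.0, 173.3, 273.1]
eef_rot: [1.915, -0.98, 2.703]
wrist_force: [-0.4, 0.4, -0.4]
finger_gap: 57.5
finger_force: 25.0
```

```bash
python3 - <<'E'
from way import *
import h,cv2
X,R=cur(); leg('fin',X,R,*final(15,0))
t=h.shot('top')[0];s=h.shot('side')[0]
o=np.zeros((600,800,3),np.uint8);o[:300,:400]=cv2.resize(t[150:300,120:320],(400,300));o[300:,:400]=cv2.resize(t[190:295,340:480],(400,300));o[:,400:]=cv2.resize(s[100:370,200:380],(400,600));cv2.imwrite('pics/mid.png',o)
E
```

```text
fin d cm [ 3.14  0.78 -5.2 ] rv [ 0.005 -0.006 -0.004] rows>=1.5 marg 0.77 bodyz [212. 206. 199. 193. 186. 179. 173. 166. 159.] q [-0.2   0.56  1.69  1.4   1.49 -1.24] X [583. 181. 221.]
```

View pics/mid.png

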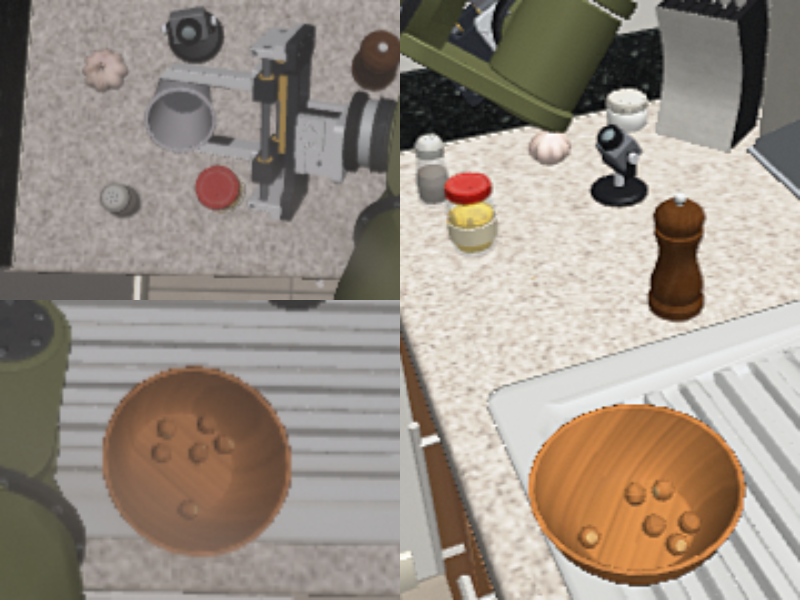

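All six nuts are in the bowl (bottom left of the picture, five around (190,440) and one at (188,510)). The beaker is empty and held above the inspection camera. Now the last approach.

>>> {"name": "jog_arm", "arguments": {
  "rows": [0.5,0.1,-0.8,0.001,-0.001,-0.001,1,0.5,0.1,-0.8,0.001,-0.001,-0.001,1,0.5,0.1,-0.8,0.001,-0.001,-0.001,1,0.5,0.1,-0.8,0.001,-0.001,-0.001,1,0.5,0.2,-0.8,0.001,-0.001,0,1,0.4,0.1,-0.8,0,-0.001,0,1,0.2,0.1,-0.4,0,0,0,1,0,0,0,0,0,0,1,0,0,0,0,0,0,1]
}}

```text
clock: 18.37
eef_pos: [583.2, 180.2, 220.3]
eef_rot: [1.901, -0.976, 2.709]
wrist_force: [-1.0, -0.3, -0.6]
finger_gap: 57.7
finger_force: 25.0
```

```bash
python3 - <<'E'
from way import *
import h
X,R=cur(); leg('fin',X,R,*final(15,0))
Rb=R@Rg.T; ax=Rb[:,2]; f=X-11*R[:,2]-HG*ax; print('foot',f.round(1),'axis',ax.round(3),'want',(LENS+120*n).round(1),n.round(3))
ims=[h.shot('top') for _ in range(4)];d=np.median([i[1] for i in ims],0);im,_,K,Rc,t=ims[0]
P=h.cloud(d,K,Rc,t).reshape(-1,3); L=(P-f)@Rb
r=np.hypot(L[:,0],L[:,1]); m=(r<45)&(L[:,2]>66)&(L[:,2]<84); print('rim',m.sum(),'z',np.percentile(L[m,2],[5,50,95]))
Q=P[m&(r>26)]; c0=Q.mean(0);nn=np.linalg.svd(Q-c0)[2][2];nn*=np.sign(nn[2]);print('rim normal',nn.round(3),'ang',np.degrees(np.arccos(nn@ax)))
from scipy.optimize import least_squares
q=L[m&(r>26)&(r<40)];s=least_squares(lambda p:np.hypot(q[:,0]-p[0],q[:,1]-p[1])-p[2],[0,0,32],loss='soft_l1');print('rim circ in beaker frame',s.x.round(1),'tool z in beaker',Rg[:,2].round(2))
# outer + inner wall check: floor
m2=(r<15)&(L[:,2]>-5)&(L[:,2]<40);print('floor z',m2.sum(),np.median(L[m2,2]) if m2.any() else None)
# knobs yaw
a=h.load('top');C=-Rc.T@t
g=lambda u,v:(lambda w:C+w*(62-C[2])/w[2])(Rc.T@np.linalg.solve(K,[u,v,1.]))
k1,k2=g(202-.5+.3,163.9),g(226.4,159.8);print(k1,k2,(k1+k2)/2,np.degrees(np.arctan2(k1[0]-k2[0],-(k1[1]-k2[1]))))
E
```

```text
fin d cm [0.02 0.09 0.08] rv [-0.     0.002  0.002] rows>=0.0 marg 0.83 bodyz [159. 159. 159. 159. 159. 159. 159. 159. 159.] q [-0.2   0.56  1.69  1.4   1.49 -1.24] X [583. 181. 221.]
foot [603.8 174.2 187. ] axis [-0.531 -0.111  0.84 ] want [603.9 175.1 187.8] [-0.528 -0.112  0.842]
rim 266 z [66.79756317 75.62056781 77.52407598]
rim normal [-0.565 -0.102  0.819] ang 2.3832542780617714
rim circ in beaker frame [ 0.8 -0.2 30.7] tool z in beaker [ 0.24  0.91 -0.34]
floor z 76 4.186635912378712
[678.62510573 222.61539099  62.        ] [690.27281766 162.95099799  62.        ] [684.44896169 192.78319449  62.        ] -168.9536212299415
```

```bash
python3 - <<'E'
from way import *
import h
X,R=cur(); Rb=R@Rg.T; ax=Rb[:,2]; f=X-11*R[:,2]-HG*ax
ims=[h.shot('top') for _ in range(8)];d=np.median([i[1] for i in ims],0);_,_,K,Rc,t=ims[0]
P=h.cloud(d,K,Rc,t).reshape(-1,3); L=(P-f)@Rb;r=np.hypot(L[:,0],L[:,1])
for nm,m in(('rim',(r<36)&(r>29)&(L[:,2]>72)),('floor',(r<19)&(L[:,2]<9)&(L[:,2]>-3))):
    q=L[m];A=np.c_[q[:,:2],np.ones(len(q))]
    w=np.ones(len(q),bool)
    for _ in range(5): s=np.linalg.lstsq(A[w],q[w,2],rcond=None)[0];e=q[:,2]-A@s;w=abs(e)<2.5*e[w].std()+.3
    nb=np.array([-s[0],-s[1],1]);nb/=np.linalg.norm(nb);print(nm,w.sum(),s.round(3),e[w].std().round(2),'ang',np.degrees(np.arccos(nb[2])).round(1),'world',(Rb@nb).round(3), 'span',q.min(0).round(),q.max(0).round())
E
```

```text
rim 1325 [ -6.84    2.631 355.079] 27.12 ang 82.2 world [ 0.765 -0.152  0.625] span [-36. -32.  72.] [ 32.  36. 568.]
floor 109 [0.007 0.    3.757] 0.66 ang 0.4 world [-0.537 -0.113  0.836] span [-19. -13.   1.] [ 3. 19.  5.]
```

>>> {"name": "jog_arm", "arguments": {
  "rows": [0,0.1,0.1,0,0.002,0.002,1,0,0,0,0,0,0,1,0,0,0,0,0,0,1,0,0,0,0,0,0,1,0,0,0,0,0,0,1,0,0,0,0,0,0,1]
}}

```text
clock: 19.47
eef_pos: [583.2, 181.1, 221.5]
eef_rot: [1.902, -0.977, 2.709]
wrist_force: [-0.5, -0.3, -0.1]
finger_gap: 57.2
finger_force: 25.0
```

```bash
python3 - <<'E'
from way import *
X,R=cur(); Rb=R@Rg.T; f=X-11*R[:,2]-HG*Rb[:,2]; v=f-LENS; print(f.round(1),(v@n).round(1),np.linalg.norm(v-(v@n)*n).round(1),np.degrees(np.arccos(Rb[:,2]@n)).round(2),manip.read_state()['clock'])
print(manip.sign_off())
E
```

```text
[603.7 175.1 188.2] 120.4 0.1 0.05 19.4667
the job is handed in; nothing more can be done
None
```

The job is handed in at about 19.5 s: all six hazelnuts are in the bowl, and the empty beaker is held still, underside squarely facing the lens about 12 cm away, with the lens direction measured from the images to within 1–2°.

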